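# Unlock the cash box with the blue key

## Robot

A 6-joint arm with a two-finger parallel gripper is mounted at the origin on a cart in front of the work surface, level with it; the furniture and walls round the work are solid. World frame = base frame: x ahead of the robot, y to its left, z up, the work surface at z = 0. Lengths are in mm, angles in rad, forces in N, time in s.
With the tool pointing down it reaches from about 350 to 925 mm from the base axis. Payload 6.4 kg.
Tool frame: the origin (TCP) lies midway between the tips of the shut fingers; the grasp point (between the pads) lies 19 mm behind it (arm.grip_point_offset is the distance from the TCP to the grasp point, in mm); x points along the fingers, y is the direction in which the jaws open and shut, and the axes are right-handed (so a half turn about x gives the same grasp; the last joint's range is limited). The gripper opens to 94 mm and grips with 3 to 60 N. Pads are 16 mm wide; open, the fingers measure 119 mm over their backs; the gripper's body (75 mm by 177 mm) begins 78 mm behind the grasp point.
Start: joints at [0.945, 0.245, 1.558, -0, 1.339, -0.174], TCP at [283.779, 584.793, 205.455] pointing down, gripper open.
Joint ranges: [-3.13, 3.13], [-1.02, 2.26], [0.13, 2.54], [-0.95, 4.09], [0.21, 2.88], [-2.74, 2.74]. Speed limits (rad/s): [2.57, 2.57, 3.14, 3.14, 3.14, 3.14].

## Interface

Orientations are given as a unit quaternion [x, y, z, w].
In Python, from plant import arm gives the robot as it stands.
- The arm moves only by the tool drive_tool, never from a script. Its argument "rows" is a list of rows, each an object with "translation": the shift along the tool's x, y, z in mm, a list of three; "dr": the turn, a rotation vector about the tool's x, y, z in degrees, a list of three; "hand": the opening in per cent of the stroke, from 0 (shut) to 100 (fully open). A call has 1 to 10 rows; each row is the pose to reach, as a shift and turn from the pose commanded when the call began, along the tool's axes at that moment; what a row does not reach only later rows make up. A row lasts 1/8 s, in which the tool goes at most 62.5 mm and 10.7 degrees, less where a joint would pass 70% of its speed; a pose out of reach is approached as far as the arm can. A call with a gripper value outside its range is refused whole. The fingers move at their own pace and stop on an object; "squeeze" is the grip in N (left out, the last holds). Time passes only in rows, so rows that repeat a pose let the fingers close. It gives the time, the measured TCP pose, the force and the opening at its end, in the units of the state.
- arm.get_obs(): the state, without advancing time (a new reading comes with each control period).
- arm.get_image(name): name is "scene" or "side" or "wrist"; returns a dict with "color" (480x640x3 uint8, red, green, blue), "fx", "fy", "cx", "cy" (pixels), "R" (3x3) and "t" (3): a world point X has camera coordinates R X + t; the wrist camera has in their place "T_tool_cam" (4x4, takes a point from camera to tool coordinates, whose origin is the TCP and whose axes are the tool frame's). Camera axes: x right, y down, z forward; pixel columns grow to the right and rows downward; lengths in mm; the calibration is good to about 2 mm. A picture is of the moment at which its call begins: read the wrist's pose just before it. There is no depth.
- arm.finish_job(): hands the job in, once; it reports no verdict.
Trained networks look in a picture, given as the dict that the camera call returned (one of the last four; its "shot" number tells which), for a name from the list of things; names that differ only in an ending like _2 or _b are one class to them, and where a whole thing is asked for, a point or a joint stands for the part that bears it (a point fixed in the world has none). Each returns a list of dicts, best first, with "score" (0 to 1); they miss things now and then, are a little off and sometimes report something else, mostly with a low value. They report only what shows in the picture. A call takes as long as a camera call. They do not tell look-alikes from the thing itself.
- arm.look_for(picture, query): "position" ([x, y, z] in mm, in the coordinates of the camera as it stood for that picture, good to about 4 mm: the middle of the surface that is visible of it).
- arm.outline_of(picture, query): "region" (480x640 bool, what is visible of it).
The state is a dict: "time_s": time; "joint_pos": joint angles; "qvel": joint speeds; "joint_efforts": joint torques, N m; "position": TCP position; "eef_rot": TCP orientation; "ft_force": force on the tool from outside, world axes, zero at the start; "moment": the same for the moment, N m; "width": opening from 0.0 (shut) to 1.0 (fully open).
Only numpy, scipy, OpenCV 4.12 (cv2) and the standard library are available. Lean on these libraries where they do the work, as an engineer would, in place of code of your own. Each camera call takes 0.05 s, during which the arm holds its last target.

## Task

Open the locked cash box on the counter: push the brass cover plate aside on its pivot so the keyhole is clear, then take the blue-headed key from the wooden block, put it fully into the keyhole until its collar sits on the lock plate, and turn it clockwise until the drawer springs out. Leave the key in the lock, turned, and let go of it; leave the yellow key in the block and the other things on the counter where they are.

Things in the scene. Friction and masses are not known exactly. Their poses are not given: they have to be found in the camera images.
- keyhole (a point): Centre of the keyhole on the upper face of the steel lock plate (46 mm square, 89 mm above the counter) on the fixed grey cash box, 200 mm deep (x), 240 wide, 85 high; box centre 20 mm along +x. z up, x the keyhole's long direction, to the back of the box, y to its left. Slot 17 (x) by 6.8 mm (y) with 2.5 mm lead-in all round; plate 6 mm thick, the lock's rotor below it.
- cover_pivot (a point): Axis of the vertical pivot pin of the cover plate, at the height of the lock plate's upper face, 40 mm behind the keyhole along the keyhole's x. Its head (10 mm across) stands 6.5 mm above that height.
- cover (a joint): Angle of the brass cover about its pivot, rad. At 0 it points from the pin along the keyhole's -x, over the keyhole; grows clockwise seen from above (free end to keyhole's +y), up to 1.7. Starts at 0 to 0.2, stays where left (under 1 N at the knob). From 1.0 the keyhole is clear. Plate 3 mm thick, 30 mm wide, 71 mm long from the pin, upper face 4 mm above the lock plate.
- cover_knob (a point): Upright dark round knob on the cover plate near its free end, 58 mm from the pivot axis: 10 mm in diameter, standing from the plate up to 21 mm above the lock plate; this point lies 13 mm above the lock plate. Push it sideways to swing the plate.
- blue_key_head (a point): Centre of the blue round head of the right key: 36 mm across (x), 12 mm thick (y: grasp across it), z up along the key. Below this centre: head's edge 18 mm, underside of the collar (disc 26 mm across, 3 thick) 33 mm, tip 57 mm. Neck 9 mm thick above the collar. Weight about 60 g. Alike when turned half round. Fully in, this point is 33 mm above the keyhole point.
- blue_key_tip (a point): Centre of the blue key's tip, 57 mm below its head's centre, axes as the head's. Bit at the tip 14 mm wide (x), 4 mm thick (y), 11 mm high, shank above it 5 mm round. Fully in, the collar sits on the lock plate and the tip is 24 mm below the keyhole point; the key can turn only within about 7 mm of that.
- yellow_key_head (a point): Centre of the head of the other key, yellow, the same but for its bit, which is 22 mm wide and does not fit this lock. To be left in the block.
- key_block: Wooden block 130 x 46 x 40 mm, fixed; origin at the centre of its underside, x along its length. Both keys stand upright in slots (25 x 7 mm, 30 deep) 35 mm either side of its middle along x, either key in either slot, collars on its top, heads along x, heads' centres 73 mm above the counter.
- lock (a joint): Turn of the hidden rotor below the keyhole, rad: 0 locked, in line with the slot; grows clockwise seen from above; stop at 1.25. The key has about 0.2 rad of play in it: turn the key about 1.3 to 1.4 rad (not quite a quarter turn). The bolt lets the drawer go at about 0.8. Slight friction (0.04 N m); stays where left.
- drawer (a joint): How far the drawer has come out of the front of the cash box, along the keyhole's -x, m: 0 locked; a spring drives it out to 0.05 when the bolt is withdrawn.
- cone_white: White thread cone, 66 mm in diameter, 105 mm tall, standing behind the work; origin under its centre. Leave it.
- cone_orange: Orange thread cone, same size. Leave it.
- spare_box: Small white carton 57 x 75 x 40 mm at the back. Leave it.
Mind the look-alikes: they are no part of the job. What is shaped like the part that bears blue_key_head but red is not meant.

How it is judged (in metres and radians):
On the way, in this order (a step that is already met when the one before it is completed fails the run):
1. the cover plate is swung aside, keyhole clear (1.0 rad or more) (value of joint cover above 1 rad), for 0.2 s.
2. the blue key is fully in the keyhole (collar within 3 mm of the lock plate) (z of blue_key_tip in the frame of keyhole below -0.021 m and horizontal distance between blue_key_tip and keyhole below 0.005 m), for 0.1 s.
3. the lock is turned and the drawer has sprung out (value of joint lock above 0.75 rad and value of joint drawer above 0.035 m), for 0.1 s.
At the end, for the whole second after the job is handed in: Drawer out by over 35 mm, lock turned over 0.75 rad, cover aside (over 0.8 rad), blue key in the keyhole (collar within 6 mm of the lock plate, tip within 5 mm of its axis), at rest; yellow key within 20 mm of its start (all of step 3 and value of joint cover above 0.8 rad and z of blue_key_tip in the frame of keyhole below -0.018 m and horizontal distance between blue_key_tip and keyhole below 0.005 m and linear speed of blue_key below 0.03 m/s and distance of yellow_key_head from where it was at the start of the episode below 0.02 m); the robot touches nothing.
It fails at once if the yellow key pulled from the block or pushed about (20 mm) (distance of yellow_key_head from where it was at the start of the episode above 0.02 m).
It fails at once if a thread cone or the small carton moved by more than 30 mm (distance of any of cone_white, cone_orange, spare_box from where it was at the start of the episode above 0.03 m).
It also fails if it takes over 62 s, if anything falls off the work surface, if the arm or the gripper's body presses on something with over 40 N, if the wrist force passes 120 N, or if a joint passes its speed limit or range.

## Working session

There is one attempt and no reset: what is moved stays moved. The work goes in short steps, Python scripts to look and compute and a tool call to move; the robot and the scene stay as the last step left them, time stands still between calls to the robot, and variables do not carry over. Pictures are saved under pics/ and viewed, and the job is handed in when it is done.

Besides the shell and the picture viewer there is one more tool, called after "Emit:" as a command line: name --argument value ..., lists and objects as JSON in quotes. drive_tool: Moves the arm, as the interface text tells. Its arguments: {"type":"object","properties":{"rows":{"type":"array","items":{"type":"object","properties":{"translation":{"type":"array","items":{"type":"number"}},"dr":{"type":"array","items":{"type":"number"}},"hand":{"type":"number"}}}},"squeeze":{"type":"number"}},"required":["rows"]}

```bash
ls; mkdir -p pics
cat > h.py <<'E'
import numpy as np, cv2
from scipy.spatial.transform import Rotation as Ro
from plant import arm
def snap(name,fn):
    o=arm.get_obs(); p=arm.get_image(name)
    cv2.imwrite('pics/'+fn,cv2.cvtColor(p['color'],cv2.COLOR_RGB2BGR))
    return o,p
def ext(o,p):
    # returns R,t world->cam
    if 'R' in p: return np.array(p['R']),np.array(p['t']).ravel()
    T=np.eye(4);T[:3,:3]=Ro.from_quat(o['eef_rot']).as_matrix();T[:3,3]=o['position']
    M=np.linalg.inv(T@np.array(p['T_tool_cam'])); return M[:3,:3],M[:3,3]
def c2w(o,p,x):
    R,t=ext(o,p); return R.T@(np.array(x)-t)
def atz(o,p,u,v,z):
    R,t=ext(o,p); d=R.T@np.array([(u-p['cx'])/p['fx'],(v-p['cy'])/p['fy'],1]); c=-R.T@t
    return c+d*(z-c[2])/d[2]
def proj(o,p,X):
    R,t=ext(o,p); x=R@np.array(X)+t; return [p['fx']*x[0]/x[2]+p['cx'],p['fy']*x[1]/x[2]+p['cy']]
np.set_printoptions(precision=2,suppress=True)
E
python3 - <<'E'
from h import *
print(arm.get_obs())
for n in ['scene','side']:
    o,p=snap(n,n+'0.png')
    for q in ['cover_knob','blue_key_head','yellow_key_head','key_block','cover','cone_white','cone_orange','spare_box','drawer']:
        try: print(n,q,[(round(r['score'],2),c2w(o,p,r['position'])) for r in arm.look_for(p,q)[:3]])
        except Exception as e: print(q,e)
E
```

```text
pics
{'time_s': 0.0, 'joint_pos': array([ 0.94,  0.25,  1.56,  0.  ,  1.34, -0.17]), 'qvel': array([ 0.,  0.,  0., -0., -0.,  0.]), 'joint_efforts': array([ -0.  , -41.58, -31.46,   0.07,   0.03,  -0.  ]), 'position': array([283.42, 584.31, 204.38]), 'eef_rot': array([ 0.16,  0.69, -0.16,  0.69]), 'ft_force': array([-0.07,  0.11,  0.64]), 'moment': array([ 0.01, -0.01,  0.  ]), 'width': 1.0001501685584577}
scene cover_knob [(0.62, array([549.39, 156.87,  87.89]))]
scene blue_key_head [(0.81, array([ 463.56, -168.79,   62.07])), (0.71, array([ 490.56, -324.69,   63.01])), (0.69, array([ 474.46, -251.95,   79.33]))]
scene yellow_key_head [(0.65, array([ 544.1 , -251.22,   76.82]))]
scene key_block [(0.81, array([ 501.36, -262.73,   40.25]))]
scene cover [(0.87, array([551.67, 153.03,  93.49])), (0.58, array([763.91, 131.54,  61.9 ]))]
scene cone_white [(0.56, array([762.85, 135.29,  63.64])), (0.37, array([ 474.59, -255.45,   79.85]))]
scene cone_orange [(0.88, array([751.53,   5.38,  65.72])), (0.35, array([ 543.58, -250.37,   75.5 ]))]
scene spare_box [(0.68, array([ 759.46, -151.64,
[... 152 characters left out ...]
 array([ 464.16, -174.86,   57.14])), (0.68, array([ 517.  , -266.8 ,   38.51])), (0.62, array([760.23, 132.34,  63.9 ]))]
side yellow_key_head [(0.69, array([ 548.41, -247.16,   69.2 ])), (0.59, array([562.31,  69.91,  84.26]))]
side key_block [(0.75, array([ 517.31, -263.57,   38.22])), (0.45, array([551.88, 154.32,  92.93])), (0.29, array([562.73,  71.24,  79.95]))]
side cover [(0.6, array([550.15, 157.59,  92.77])), (0.32, array([758.17,  -4.  ,  54.47]))]
side cone_white [(0.64, array([761.14, 137.02,  62.03]))]
side cone_orange []
side spare_box [(0.88, array([ 766.74, -162.53,   34.88]))]
side drawer [(0.72, array([ 516.1 , -265.86,   39.73])), (0.65, array([468.13, 115.53,  58.61]))]
```

View pics/scene0.png

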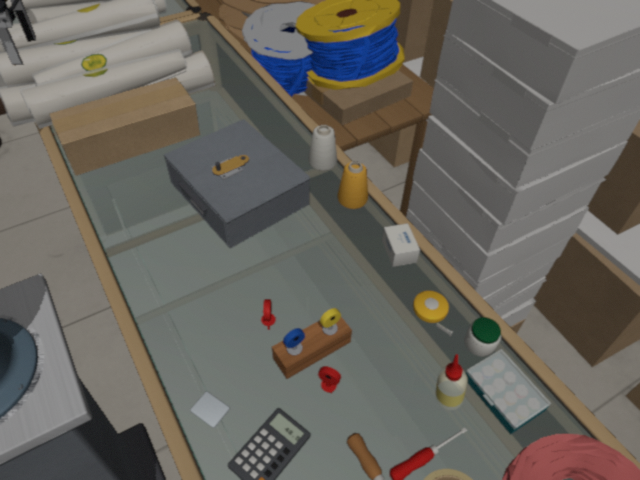

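View pics/side0.png

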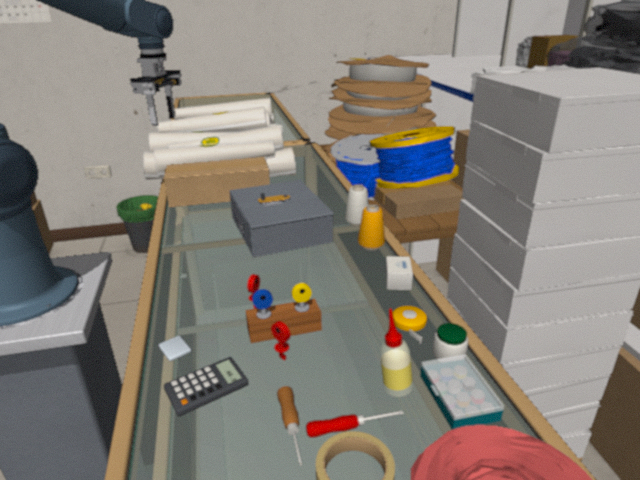

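The scene shows the cash box with its brass cover near pixel (230,165). The block is at (312,345), with the blue key at (293,338) and the yellow at (331,318), and red look-alikes at (267,312) and (329,378). Next I'll get a close wrist view of the lock.

```bash
cat >> h.py <<'E'
def rel(X,o=None,yaw=None,C=None):
    """translation (tool axes) to bring TCP to world X"""
    o=o or arm.get_obs(); R=Ro.from_quat(o['eef_rot']).as_matrix()
    return R.T@(np.array(X)-o['position'])
E
python3 - <<'E'
from h import *
o,p=snap('wrist','w0.png'); print(Ro.from_quat(o['eef_rot']).as_matrix()); print(p['T_tool_cam'],p['fx'],p['cx'],p['cy'])
print(rel([440,150,270],o))
E
```

```text
[[-0.    0.44  0.9 ]
 [-0.    0.9  -0.44]
 [-1.   -0.    0.  ]]
[[   0.     -0.29    0.96 -178.79]
 [   1.      0.     -0.     -0.12]
 [   0.      0.96    0.29  -84.34]
 [   0.      0.      0.      1.  ]] 382.256871553198 320.11733957179797 241.4738317531142
[ -64.54 -322.96  330.36]
```

Run:
```python
from h import *
print(rel([530,150,220]))
```

```text
[ -14.54 -283.71  411.34]
```

Emit:
drive_tool --rows '[{"translation":[-40,-140,205],"dr":[-26,0,0],"hand":60},{"translation":[-40,-140,205],"dr":[-26,0,0],"hand":60},{"translation":[-40,-140,205],"dr":[-26,0,0],"hand":60},{"translation":[-40,-140,205],"dr":[-26,0,0],"hand":60},{"translation":[-15,-284,411],"dr":[-26,0,0],"hand":60},{"translation":[-15,-284,411],"dr":[-26,0,0],"hand":60},{"translation":[-15,-284,411],"dr":[-26,0,0],"hand":60},{"translation":[-15,-284,411],"dr":[-26,0,0],"hand":0},{"translation":[-15,-284,411],"dr":[-26,0,0],"hand":0},{"translation":[-15,-284,411],"dr":[-26,0,0],"hand":0}]'

```text
time_s: 2.3
position: [529.5, 149.8, 220.4]
eef_rot: [-0.0, 0.707, 0.001, 0.707]
ft_force: [0.0, 0.9, -0.1]
width: 0.32
```

Run:
```python
from h import *
o,p=snap('wrist','w1.png'); print(o['time_s'],o['position'],o['width'],Ro.from_quat(o['eef_rot']).as_matrix())
for q in ['cover_knob','cover']:
    print(q,[(round(r['score'],2),c2w(o,p,r['position'])) for r in arm.look_for(p,q)[:3]])
```

```text
2.3 [529.49 149.85 220.41] 0.3203064485686092 [[-0. -0.  1.]
 [ 0.  1.  0.]
 [-1.  0. -0.]]
cover_knob [(0.74, array([548.16, 160.17,  90.31]))]
cover [(0.8, array([553.28, 163.08,  90.28])), (0.66, array([537.04, 163.46,  90.1 ]))]
```

View pics/w1.png

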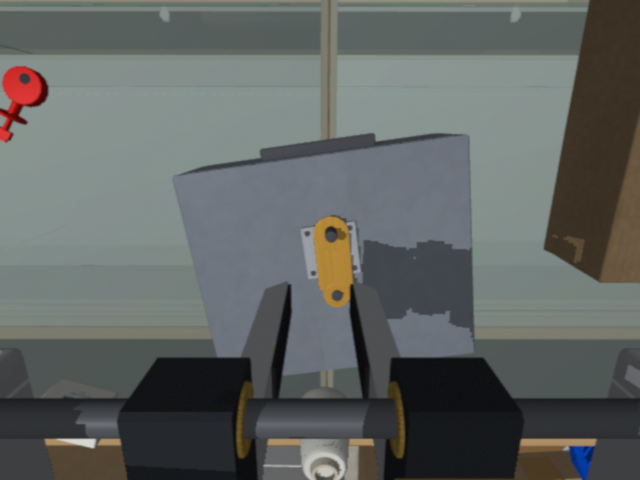

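Run:
```python
from h import *
im=cv2.imread('pics/w1.png')[205:325,270:400]
cv2.imwrite('pics/w1z.png',cv2.resize(im,None,fx=5,fy=5,interpolation=cv2.INTER_CUBIC))
```

```text
(no output)
```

View pics/w1z.png

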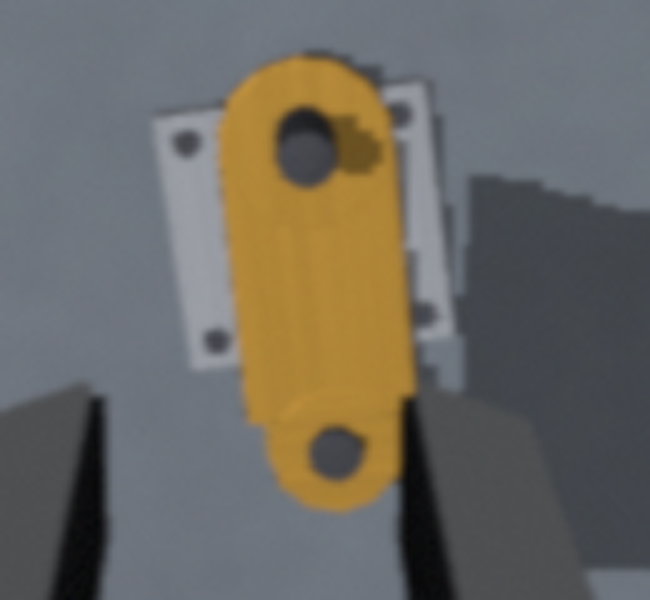

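Run:
```python
from h import *
o,p=arm.get_obs(),arm.get_image('wrist')
f=lambda a,b,z:atz(o,p,270+a/5-.4,205+b/5-.4,z)
C=[f(*c,89) for c in [(153,115),(430,82),(457,335),(193,370)]]
for c in C: print(c)
for i in range(4): print(np.linalg.norm(C[i]-C[i-3]))
S=[f(*c,89) for c in [(187,143),(401,115),(425,313),(217,341)]]
print('ctr',np.mean(C,0),np.mean(S,0))
for C in (C,S):
  print('yaw from edges',np.degrees([np.arctan2(*(C[a]-C[b])[[1,0]]) for a,b in [(3,0),(2,1)]]),np.degrees([np.arctan2(-(C[a]-C[b])[0],(C[a]-C[b])[1]) for a,b in [(1,0),(2,3)]]))
print('pivot',f(336,453,95.5),'knob',f(307,160,110))
# box top corners z85
B=[atz(o,p,u,v,85) for u,v in [(176,178),(468,135),(473,352),(217,377)]]
for b in B: print('box',b)
```

```text
[525.94 134.21  89.  ]
[520.06 180.51  89.  ]
[565.21 186.59  89.  ]
[571.94 140.69  89.  ]
46.67585634025146
45.56035425949292
46.39268253751689
46.459186551236435
ctr [545.79 160.5   89.  ] [546.06 160.38  89.  ]
yaw from edges [8.02 7.67] [7.24 8.34]
yaw from edges [7.98 8.18] [7.95 8.43]
pivot [584.66 165.62  95.5 ] knob [527.66 159.51 110.  ]
box [485.47  32.83  85.  ]
box [450.63 267.82  85.  ]
box [647.24 295.23  85.  ]
box [675.76  52.33  85.  ]
```

Keyhole is at about (546, 160.4, 89), yaw 8°. The pivot–keyhole and pivot–knob distances (39 and 57 mm) match the spec. Now I'll lower the closed fingers on the −y side of the knob.

Emit:
drive_tool --rows '[{"translation":[0,-30,-1],"dr":[0,0,0],"hand":0},{"translation":[50,-30,-1],"dr":[0,0,0],"hand":0},{"translation":[90,-30,-1],"dr":[0,0,0],"hand":0},{"translation":[121,-30,-1],"dr":[0,0,0],"hand":0},{"translation":[121,-30,-1],"dr":[0,0,0],"hand":0}]'

```text
time_s: 3.12
position: [526.2, 120.8, 97.2]
eef_rot: [-0.001, 0.709, 0.001, 0.705]
ft_force: [-0.4, -0.1, -0.4]
width: 0.008
```

Run:
```python
from h import *
o,p=snap('wrist','w2.png'); print(o['time_s'],o['position'],o['width'],o['ft_force'])
```

```text
3.125 [526.23 120.81  97.16] 0.00848705079148857 [-0.43 -0.15 -0.42]
```

View pics/w2.png

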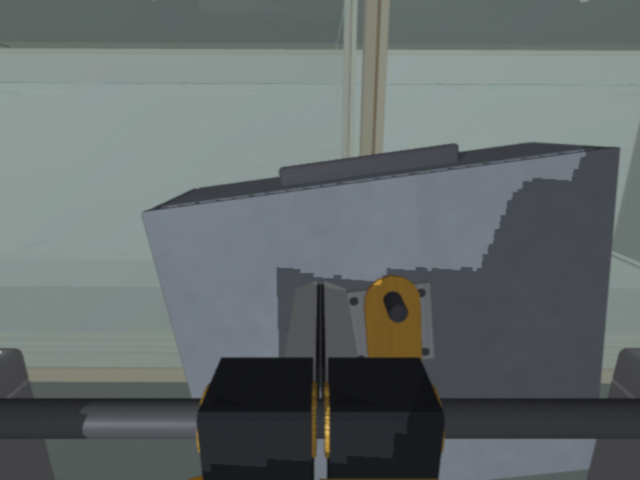

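The closed fingertips (320,290) stand clear of the knob (395,305) on its −y side. Now I'll sweep along the arc.

Emit:
drive_tool --rows '[{"translation":[0,15,0],"dr":[0,0,0],"hand":0},{"translation":[0,30,0],"dr":[0,0,0],"hand":0},{"translation":[0,43,1],"dr":[0,0,0],"hand":0},{"translation":[0,54,5],"dr":[0,0,0],"hand":0},{"translation":[0,64,10],"dr":[0,0,0],"hand":0},{"translation":[0,71,16],"dr":[0,0,0],"hand":0},{"translation":[0,77,23],"dr":[0,0,0],"hand":0},{"translation":[0,83,33],"dr":[0,0,0],"hand":0},{"translation":[0,87,41],"dr":[0,0,0],"hand":0},{"translation":[0,87,43],"dr":[0,0,0],"hand":0}]'

```text
time_s: 4.42
position: [572.4, 205.6, 99.3]
eef_rot: [-0.002, 0.707, -0.0, 0.707]
ft_force: [0.6, -6.1, 1.7]
width: 0.001
```

Run:
```python
from h import *
o,p=snap('wrist','w3.png'); print(o['time_s'],o['position'],o['width'],o['ft_force'])
```

```text
4.425 [572.43 205.59  99.26] 0.0006558488855985196 [ 0.57 -6.11  1.66]
```

View pics/w3.png

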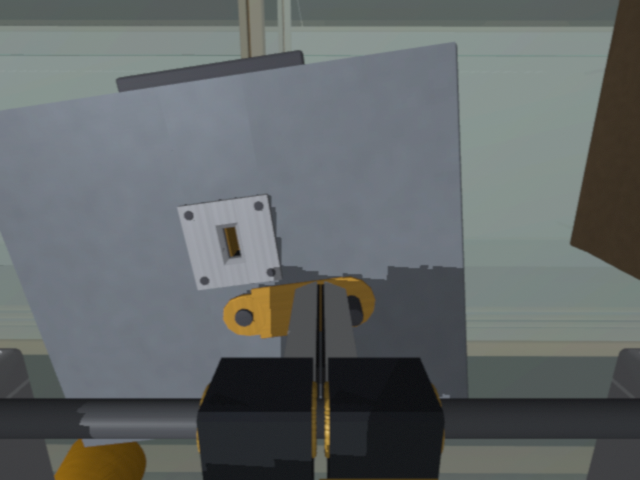

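The cover is swung aside (knob at (357,310), pivot at (244,317)), and the keyhole shows clear at (231,241). I'll measure it, then retreat.

Run:
```python
from h import *
o,p=arm.get_obs(),arm.get_image('wrist')
im=cv2.imread('pics/w3.png')[180:340,165:285]
cv2.imwrite('pics/w3z.png',cv2.resize(im,None,fx=5,fy=5,interpolation=cv2.INTER_CUBIC)[:600])
g=lambda u,v,z=89:atz(o,p,u,v,z)
C=[g(*c) for c in [(179,207),(270,195),(281,276),(199,290)]]
print(np.mean(C,0)); S=[g(*c) for c in [(188,216),(258.5,206),(271,272),(205,281)]]; print(np.mean(S,0))
for C in (C,S): print([np.linalg.norm(C[i]-C[i-3]) for i in range(4)],np.degrees([np.arctan2(*(C[a]-C[b])[[1,0]]) for a,b in [(3,0),(2,1)]]),np.degrees([np.arctan2(-(C[a]-C[b])[0],(C[a]-C[b])[1]) for a,b in [(1,0),(2,3)]]))
print('hole',g(230.5,242),'pivot',g(244,317,95.5))
```

```text
[546.13 159.75  89.  ]
[546.81 158.88  89.  ]
[np.float64(46.47674181267056), np.float64(43.546249247433686), np.float64(45.08519754277984), np.float64(45.75464751808263)] [7.54 5.63] [ 7.65 10.49]
[np.float64(36.372687201971345), np.float64(35.84715153775368), np.float64(35.80927532478472), np.float64(35.94109018105499)] [8.96 8.06] [8.27 8.41]
hole [545.4  158.89  89.  ] pivot [585.   164.92  95.5 ]
```

View pics/w3z.png

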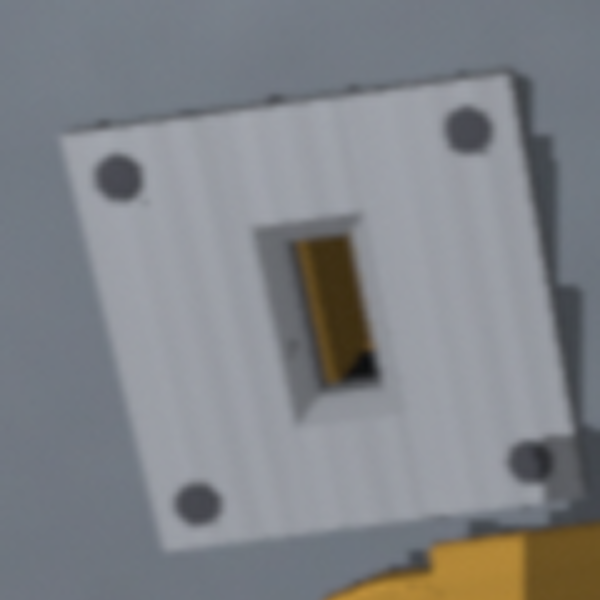

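Emit:
drive_tool --rows '[{"translation":[0,-10,0],"dr":[0,0,0],"hand":0},{"translation":[-40,-12,-10],"dr":[0,0,0],"hand":0},{"translation":[-100,-50,-60],"dr":[0,0,0],"hand":0},{"translation":[-140,-55,-75],"dr":[0,0,0],"hand":0},{"translation":[-140,-55,-75],"dr":[0,0,0],"hand":0},{"translation":[-140,-55,-75],"dr":[0,0,0],"hand":0}]'

```text
time_s: 5.28
position: [496.3, 151.9, 239.1]
eef_rot: [-0.0, 0.707, 0.001, 0.707]
ft_force: [0.5, -0.2, -0.0]
width: -0.0
```

Run:
```python
from h import *
o,p=snap('wrist','w4.png'); print(o['time_s'],o['position'],o['width'],o['ft_force'])
```

```text
5.275 [496.35 151.92 239.06] -0.00013773609298222238 [ 0.46 -0.15 -0.03]
```

View pics/w4.png

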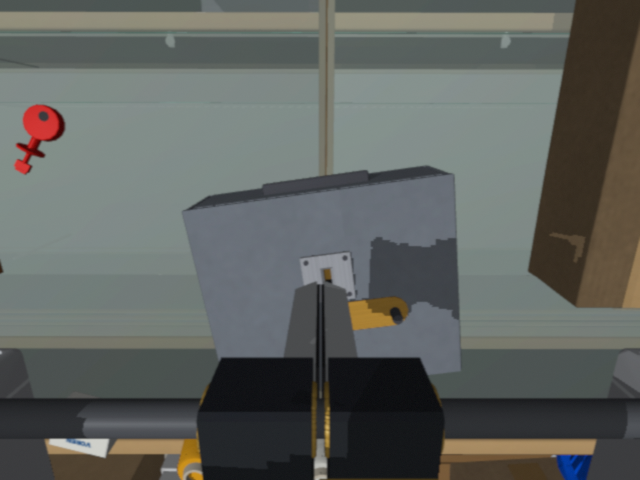

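The cover is still aside and the keyhole is clear. Next, the key block.

Emit:
drive_tool --rows '[{"translation":[0,-200,-15],"dr":[0,0,0],"hand":0},{"translation":[0,-200,-15],"dr":[0,0,0],"hand":40},{"translation":[0,-400,-15],"dr":[0,0,0],"hand":40},{"translation":[0,-400,-15],"dr":[0,0,0],"hand":40},{"translation":[0,-400,-15],"dr":[0,0,0],"hand":40},{"translation":[0,-400,-15],"dr":[0,0,0],"hand":40},{"translation":[0,-400,-15],"dr":[0,0,0],"hand":40},{"translation":[0,-400,-15],"dr":[0,0,0],"hand":40},{"translation":[0,-400,-15],"dr":[0,0,0],"hand":40},{"translation":[0,-400,-15],"dr":[0,0,0],"hand":40}]'

```text
time_s: 6.58
position: [482.5, -246.9, 238.9]
eef_rot: [-0.001, 0.707, 0.002, 0.707]
ft_force: [0.9, -0.2, -0.5]
width: 0.402
```

Run:
```python
from h import *
o,p=snap('wrist','w5.png'); print(o['time_s'],o['position'],o['width'],o['eef_rot'])
for q in ['blue_key_head','yellow_key_head','key_block']:
    print(q,[(round(r['score'],2),c2w(o,p,r['position']),proj(o,p,c2w(o,p,r['position']))) for r in arm.look_for(p,q)[:4]])
```

```text
6.575 [ 482.49 -246.89  238.88] 0.40191439845449445 [-0.    0.71  0.    0.71]
blue_key_head [(0.91, array([ 466.92, -385.45,   12.41]), [np.float64(190.47995522700273), np.float64(193.57455236035304)]), (0.87, array([ 413.54, -142.05,   14.16]), [np.float64(423.036410332605), np.float64(142.855272970917)]), (0.55, array([ 472.93, -246.35,   87.17]), [np.float64(321.0218219652981), np.float64(215.0177217432225)])]
yellow_key_head [(0.87, array([ 543.78, -243.99,   79.6 ]), [np.float64(323.1486355179399), np.float64(285.688941588227)])]
key_block [(0.75, array([ 504.82, -242.32,   38.9 ]), [np.float64(324.6830506170327), np.float64(234.96526494395033)]), (0.16, array([557.29,  41.67,  60.03]), [np.float64(603.835135926564), np.float64(291.2350813044193)])]
```

View pics/w5.png

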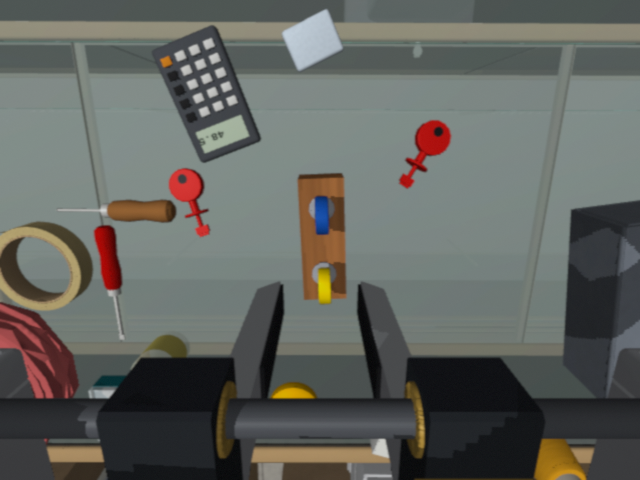

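Run:
```python
from h import *
o,p=arm.get_obs(),arm.get_image('wrist')
im=cv2.imread('pics/w5.png')[165:310,285:360]
cv2.imwrite('pics/w5z.png',cv2.resize(im,None,fx=4,fy=4,interpolation=cv2.INTER_CUBIC))
hsv=cv2.cvtColor(p['color'],cv2.COLOR_RGB2HSV)
for n,lo,hi in [('blue',(105,120,50),(130,255,255)),('yel',(22,150,100),(32,255,255))]:
    m=cv2.inRange(hsv,lo,hi); m[:, :290]=0; m[:,360:]=0; m[:170]=0;m[310:]=0
    pts=np.argwhere(m)[:,::-1].astype(np.float32); print(n,len(pts),pts.mean(0),cv2.minAreaRect(pts),pts.min(0),pts.max(0))
    # top edge of head rim z 91
    print(atz(o,p,*pts.mean(0),73+8))
```

```text
blue 473 [322.36 214.45] ((322.5, 214.5), (37.0, 13.0), 90.0) [316. 196.] [329. 233.]
[ 474.15 -245.93   81.  ]
yel 436 [324.84 285.22] ((324.5, 285.0), (34.0, 13.0), 90.0) [318. 268.] [331. 302.]
[ 543.21 -243.23   81.  ]
```

View pics/w5z.png

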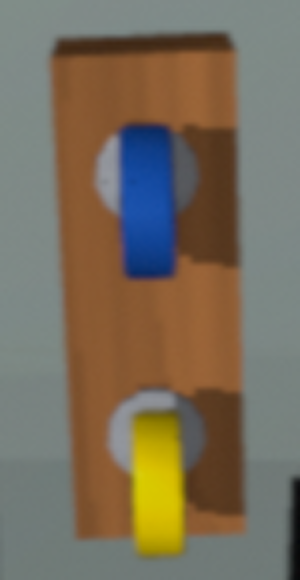

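Head separation (70.7 mm) and the slot layout match the spec. The blue key is at about (476, −246), yaw ≈2°. I'll descend to just above it and check.

Emit:
drive_tool --rows '[{"translation":[40,1,-6],"dr":[-2,0,0],"hand":40},{"translation":[80,1,-6],"dr":[-2,0,0],"hand":40},{"translation":[120,1,-6],"dr":[-2,0,0],"hand":40},{"translation":[135,1,-6],"dr":[-2,0,0],"hand":40},{"translation":[135,1,-6],"dr":[-2,0,0],"hand":40}]'

```text
time_s: 7.45
position: [476.2, -247.0, 104.2]
eef_rot: [-0.013, 0.707, 0.013, 0.707]
ft_force: [0.2, -0.1, 0.1]
width: 0.401
```

Run:
```python
from h import *
o,p=snap('wrist','w6.png'); print(o['time_s'],o['position'],o['width'],o['eef_rot'])
hsv=cv2.cvtColor(p['color'],cv2.COLOR_RGB2HSV)
for n,lo,hi in [('blue',(105,120,50),(130,255,255)),('yel',(22,150,100),(32,255,255))]:
    m=cv2.inRange(hsv,lo,hi); m[:, :280]=0; m[:,380:]=0; m[:170]=0;m[350:]=0
    pts=np.argwhere(m)[:,::-1].astype(np.float32); print(n,len(pts),pts.mean(0),pts.min(0),pts.max(0))
    print(atz(o,p,*((pts.min(0)+pts.max(0))/2),73))
```

```text
7.45 [ 476.18 -247.01  104.2 ] 0.4014110337618136 [-0.01  0.71  0.01  0.71]
blue 1188 [322.74 276.21] [313. 247.] [333. 306.]
[ 476.41 -245.56   73.  ]<stdin>:6: RuntimeWarning: Mean of empty slice.
  ret = um.true_divide(
Traceback (most recent call last):
ValueError: zero-size array to reduction operation minimum which has no identity
```

View pics/w6.png

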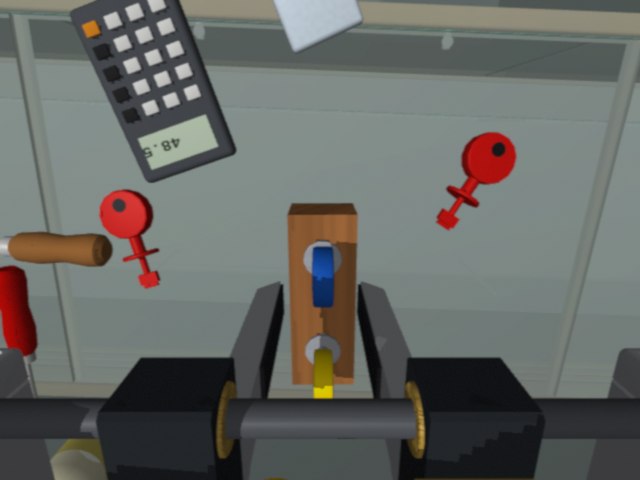

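The blue head (323,276) sits between the fingers and is aligned. I'll descend and grip.

Emit:
drive_tool --rows '[{"translation":[25,1.3,0],"dr":[0,0,0],"hand":40},{"translation":[46,1.3,0],"dr":[0,0,0],"hand":40},{"translation":[46,1.3,0],"dr":[0,0,0],"hand":25},{"translation":[46,1.3,0],"dr":[0,0,0],"hand":14},{"translation":[46,1.3,0],"dr":[0,0,0],"hand":8},{"translation":[46,1.3,0],"dr":[0,0,0],"hand":5},{"translation":[46,1.3,0],"dr":[0,0,0],"hand":5},{"translation":[46,1.3,0],"dr":[0,0,0],"hand":5}]' --squeeze 40

```text
time_s: 8.5
position: [477.3, -246.6, 60.1]
eef_rot: [-0.014, 0.706, 0.013, 0.708]
ft_force: [-0.7, 0.7, 6.2]
width: 0.126
```

Run:
```python
from h import *
o,p=snap('wrist','w7.png'); print(o['time_s'],o['position'],o['width']*94,o['eef_rot'],o['ft_force'])
```

```text
8.5 [ 477.32 -246.64   60.14] 11.845257287010227 [-0.01  0.71  0.01  0.71] [-0.66  0.71  6.2 ]
```

View pics/w7.png

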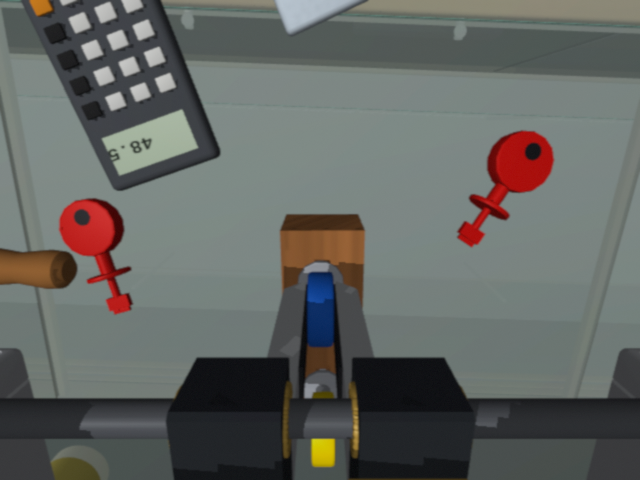

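Gripped at 11.8 mm (head is 12 mm). I'll lift straight up.

Emit:
drive_tool --rows '[{"translation":[-15,0,0],"dr":[0,0,0],"hand":5},{"translation":[-40,0,0],"dr":[0,0,0],"hand":5},{"translation":[-90,0,0],"dr":[0,0,0],"hand":5},{"translation":[-150,0,0],"dr":[0,0,0],"hand":5},{"translation":[-150,0,0],"dr":[0,0,0],"hand":5},{"translation":[-150,0,0],"dr":[0,0,0],"hand":5}]'

```text
time_s: 9.3
position: [475.9, -245.7, 208.3]
eef_rot: [-0.013, 0.707, 0.013, 0.707]
ft_force: [0.6, -0.7, -0.5]
width: 0.125
```

Run:
```python
from h import *
o,p=snap('wrist','w8.png'); print(o['time_s'],o['position'],o['width']*94,o['eef_rot'],o['ft_force'])
im=cv2.imread('pics/w8.png')[200:400,240:400]
cv2.imwrite('pics/w8z.png',cv2.resize(im,None,fx=3,fy=3,interpolation=cv2.INTER_CUBIC))
# expected projections in tool coords: tool x = down along finger
R=Ro.from_quat(o['eef_rot']).as_matrix()
for d in (15,):
  for n,X in [('headtop',[-d-18,0,0]),('headc',[-d,0,0]),('collar',[33-d,0,0]),('tip',[57-d,0,0])]:
    print(n,proj(o,p,o['position']+R@np.array(X)))
s=arm.get_image('scene'); cv2.imwrite('pics/s8.png',cv2.cvtColor(s['color'],cv2.COLOR_RGB2BGR)[150:450,150:550])
```

```text
9.3 [ 475.94 -245.7   208.31] 11.733683950552036 [-0.01  0.71  0.01  0.71] [ 0.58 -0.65 -0.47]
headtop [np.float64(320.6846030776386), np.float64(332.06933853347437)]
headc [np.float64(320.6537182365401), np.float64(312.51193119747734)]
collar [np.float64(320.610093732111), np.float64(284.88730459759057)]
tip [np.float64(320.5857130257792), np.float64(269.4485525138542)]
```

View pics/w8z.png

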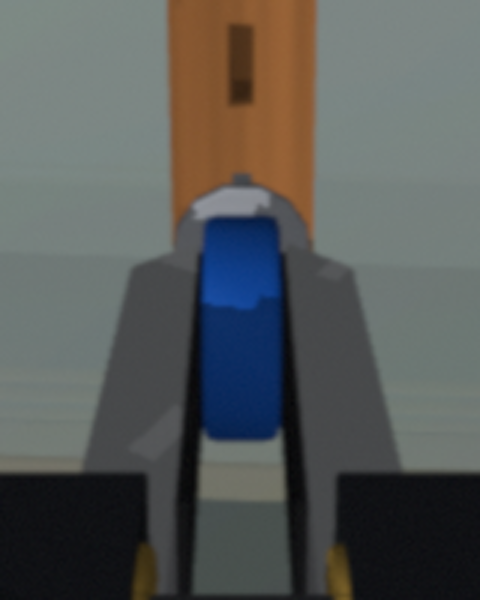

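View pics/s8.png

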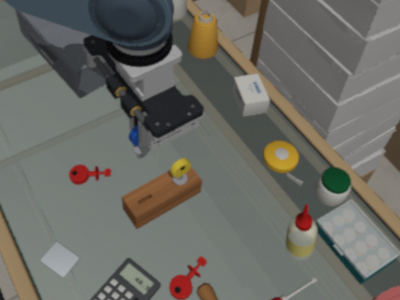

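Run:
```python
from h import *
from scipy.optimize import least_squares
o,p=arm.get_obs(),arm.get_image('wrist')
R=Ro.from_quat(o['eef_rot']).as_matrix()
P=lambda X:np.array(proj(o,p,o['position']+R@np.array(X)))
hsv=cv2.cvtColor(p['color'],cv2.COLOR_RGB2HSV); m=cv2.inRange(hsv,(105,120,30),(130,255,255)); m[:,:290]=0;m[:,350:]=0;m[:260]=0;m[360:]=0
pts=np.argwhere(m)[:,::-1]; print(pts.min(0),pts.max(0),pts.mean(0))
th=np.linspace(0,2*np.pi,180)
def rows(q):
    d,z,tilt=q
    pr=lambda a,b:P([-d+a*np.cos(tilt)-b*np.sin(tilt),0,z+a*np.sin(tilt)+b*np.cos(tilt)])[1]
    r=[pr(18*np.cos(t),18*np.sin(t)) for t in th]
    return np.array([min(r),max(r),pr(30,-13),min(pr(57,-7),pr(46,-7))])
for q in [(15,0,0),(13,0,0),(17,0,0),(15,-3,0),(15,0,-.05)]: print(q,rows(q))
obs=np.array([272.3,346.2,262.0,257.5])
print(least_squares(lambda q:(rows(q)-obs),[15,0,0]).x)
print(least_squares(lambda q:(rows([*q,0])-obs),[15,0]))
```

```text
[306 272] [334 346] [320.04 309.28]
(15, 0, 0) [274.39 352.05 264.8  258.72]
(13, 0, 0) [272.85 349.62 263.52 257.65]
(17, 0, 0) [275.95 354.53 266.09 259.82]
(15, -3, 0) [268.5  346.33 259.54 254.07]
(15, 0, -0.05) [274.39 352.04 262.64 254.54]
[ 7.5   1.64 -0.  ]
     message: `ftol` termination condition is satisfied.
     success: True
      status: 2
         fun: [-5.025e-01  3.483e-02  8.222e-01 -3.367e-01]
           x: [ 7.724e+00  1.508e+00]
        cost: 0.5215021113089734
         jac: [[ 7.318e-01  1.880e+00]
               [ 1.146e+00  1.829e+00]
               [ 6.112e-01  1.685e+00]
               [ 5.188e-01  1.499e+00]]
        grad: [-1.289e-06  1.134e-06]
  optimality: 1.2892769580274965e-06
 active_mask: [ 0.000e+00  0.000e+00]
        nfev: 5
        njev: 5
```

The key is held upright (in the enlarged view: head at (240,330), collar at (240,205)). Its empty slot is visible in the block and the yellow key is still in place. I'll carry it over the keyhole.

Run:
```python
from h import *
o=arm.get_obs(); R=Ro.from_quat(o['eef_rot']).as_matrix(); print(o['joint_pos'],np.degrees(np.arctan2(-R[0,1],R[1,1])),rel([547,159.8,170],o),rel([500,-40,208],o))
```

```text
[-0.69 -0.02  1.85 -0.    1.32 -2.3 ] 2.111425658721757 [ 37.21 402.    86.65] [ -1.12 204.16  32.21]
```

Emit:
drive_tool --rows '[{"translation":[0,200,32],"dr":[-6,0,0],"hand":5},{"translation":[0,200,32],"dr":[-6,0,0],"hand":5},{"translation":[0,402,86],"dr":[-6,0,0],"hand":5},{"translation":[0,402,86],"dr":[-6,0,0],"hand":5},{"translation":[0,402,86],"dr":[-6,0,0],"hand":5},{"translation":[0,402,86],"dr":[-6,0,0],"hand":5},{"translation":[0,402,86],"dr":[-6,0,0],"hand":5},{"translation":[20,402,86],"dr":[-6,0,0],"hand":5},{"translation":[37,402,86],"dr":[-6,0,0],"hand":5},{"translation":[37,402,86],"dr":[-6,0,0],"hand":5}]'

```text
time_s: 10.7
position: [545.5, 157.6, 168.3]
eef_rot: [-0.05, 0.707, 0.049, 0.703]
ft_force: [-0.0, -0.5, -1.0]
width: 0.125
```

Run:
```python
from h import *
o,p=snap('wrist','w9.png'); print(o['time_s'],o['position'],o['width']*94,o['ft_force'])
R=Ro.from_quat(o['eef_rot']).as_matrix();print('yaw',np.degrees(np.arctan2(-R[0,1],R[1,1])))
im=cv2.imread('pics/w9.png')[180:360,240:400]
cv2.imwrite('pics/w9z.png',cv2.resize(im,None,fx=3,fy=3,interpolation=cv2.INTER_CUBIC))
for c in ['scene','side']:
    s=arm.get_image(c); K=proj(o,s,[546,159.7,89]); u,v=int(K[0]),int(K[1]); print(c,K)
    im=cv2.cvtColor(s['color'],cv2.COLOR_RGB2BGR)[v-60:v+30,u-50:u+50]
    cv2.imwrite(f'pics/{c}9.png',cv2.resize(im,None,fx=6,fy=6,interpolation=cv2.INTER_CUBIC))
```

```text
10.7 [545.5  157.58 168.29] 11.768874643513465 [-0.04 -0.47 -1.01]
yaw 8.017383910184552
scene [np.float64(226.1472329883166), np.float64(167.05364926443363)]
side [np.float64(269.7141844446644), np.float64(199.62487288006596)]
```

View pics/w9z.png

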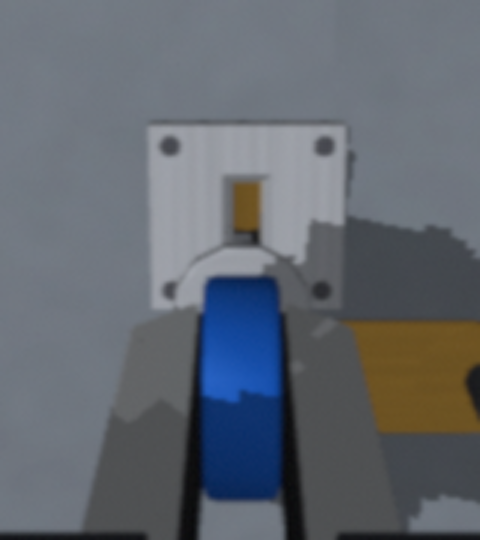

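View pics/scene9.png

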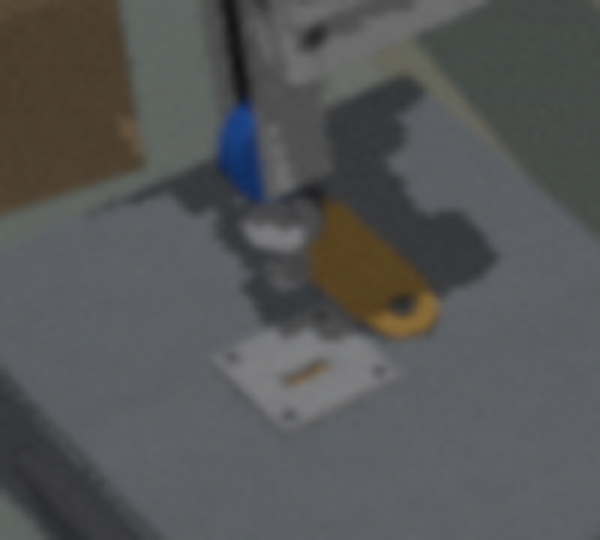

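View pics/side9.png

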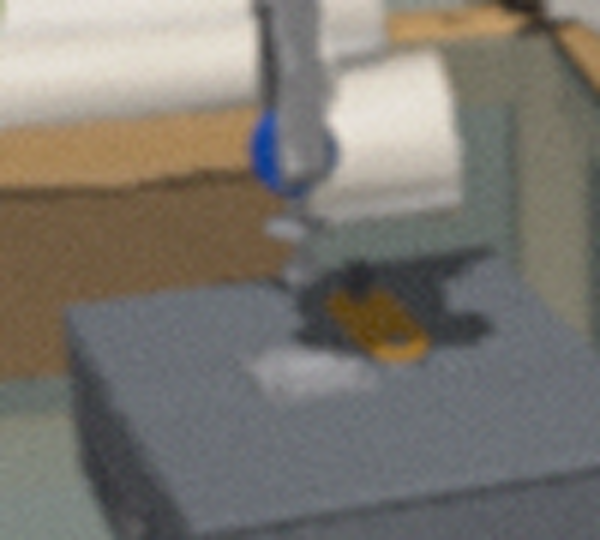

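Run:
```python
from h import *
o=arm.get_obs();p=arm.get_image('wrist'); print(o['time_s'],o['position'])
R=Ro.from_quat(o['eef_rot']).as_matrix()
q=lambda a,b:R.T@(atz(o,p,240+a/3-.33,180+b/3-.33,89)-o['position'])
S=[q(*c) for c in [(170,146),(324,146),(321,290),(171,290)]]
for s in S: print(s)
print('plate ctr',np.mean(S,0),'hole front edge',q(223,176),q(270,176),'mid slot',q(247,205))
C=[q(*c) for c in [(149,123),(345,123),(341,306),(152,308)]]; print(np.mean(C,0),C[0],C[2])
```

```text
10.85 [547.67 158.03 171.73]
[ 82.73 -17.12 -15.5 ]
[ 82.72  19.18 -15.5 ]
[82.74 19.2  20.94]
[ 82.74 -17.53  20.95]
plate ctr [82.73  0.93  2.72] hole front edge [82.73 -4.66 -8.14] [82.73  6.5  -8.14] mid slot [82.73  1.05 -0.9 ]
[82.73  0.99  2.18] [ 82.72 -21.94 -21.07] [82.74 24.2  25.16]
```

Emit:
drive_tool --rows '[{"translation":[12,1,3.5],"dr":[0,0,0],"hand":5},{"translation":[24,1,3.5],"dr":[0,0,0],"hand":5},{"translation":[32,1,3.5],"dr":[0,0,0],"hand":5},{"translation":[32,1,3.5],"dr":[0,0,0],"hand":5}]'

```text
time_s: 11.4
position: [550.0, 160.4, 138.2]
eef_rot: [-0.05, 0.706, 0.05, 0.705]
ft_force: [-0.6, -0.3, -0.3]
width: 0.128
```

Run:
```python
from h import *
P=[]
for i in range(3):
    o,p=snap('wrist','w10.png'); P.append(o['position'])
print(o['time_s'],np.array(P),o['ft_force'])
im=cv2.imread('pics/w10.png')[180:360,240:400]
cv2.imwrite('pics/w10z.png',cv2.resize(im,None,fx=3,fy=3,interpolation=cv2.INTER_CUBIC))
for c in ['scene','side']:
    s=arm.get_image(c); K=proj(o,s,[547,160,89]); u,v=int(K[0]),int(K[1])
    im=cv2.cvtColor(s['color'],cv2.COLOR_RGB2BGR)[v-45:v+25,u-35:u+35]
    cv2.imwrite(f'pics/{c}10.png',cv2.resize(im,None,fx=8,fy=8,interpolation=cv2.INTER_CUBIC))
```

```text
11.5 [[549.96 160.38 138.18]
 [550.46 160.44 138.95]
 [550.8  160.47 139.47]] [ 0.37 -0.75 -0.46]
```

View pics/w10z.png

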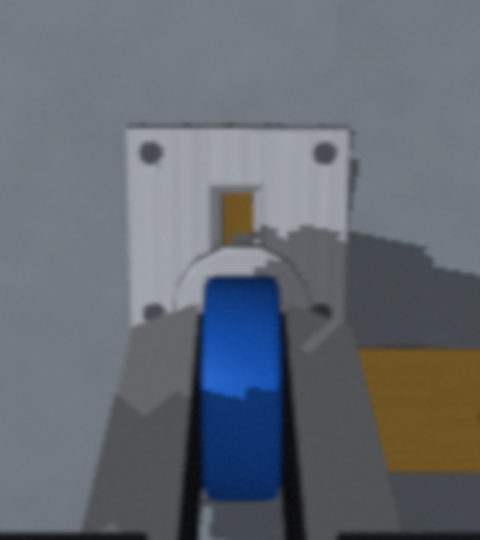

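View pics/scene10.png

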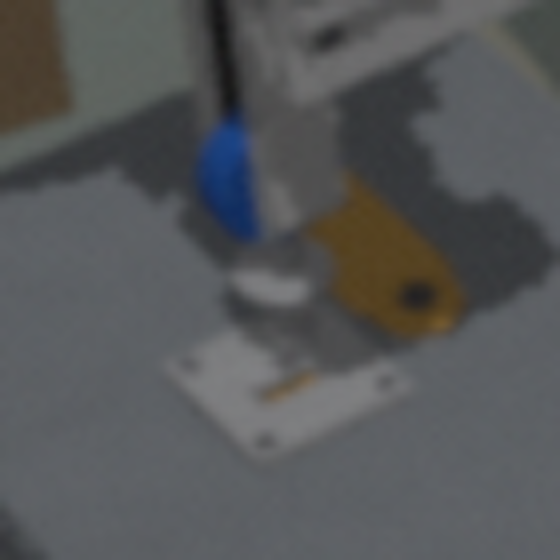

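View pics/side10.png

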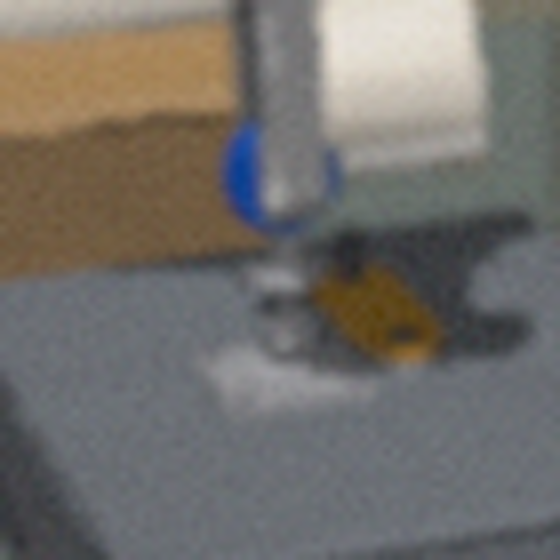

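Run:
```python
from h import *
o=arm.get_obs();p=arm.get_image('wrist'); print(o['time_s'],o['position'])
R=Ro.from_quat(o['eef_rot']).as_matrix();print('yaw',np.degrees(np.arctan2(-R[0,1],R[1,1])), R[:,0])
im=p['color'][180:360,240:400]; cv2.imwrite('pics/w11z.png',cv2.cvtColor(cv2.resize(im,None,fx=4,fy=3.3,interpolation=cv2.INTER_CUBIC),cv2.COLOR_RGB2BGR))
for z in (87,89,91):
  q=lambda a,b:R.T@(atz(o,p,240+a/3-.33,180+b/3-.33,z)-o['position'])
  S=[q(*c) for c in [(150.5,153),(325,153),(321,312),(153,313)]]
  print('screws',np.mean(S,0),np.linalg.norm(S[0]-S[1]),np.linalg.norm(S[0]-S[3]),'plate front',q(128,127)[2]+23,'hole front',q(210,186)[2]+11,q(236,186)[1])
# key model
P=lambda X:(np.array(proj(o,p,o['position']+R@np.array(X)))-[240,180])*3
for d in (13,15):
  for z in (-2,-1,0,1): print(d,z,'collar front v',P([30-d,0,z-13])[1],'head front/back',P([-d+4,0,z-17.5])[1],P([-d-7,0,z+16.6])[1])
```

```text
11.65 [551.07 160.49 139.98]
yaw 8.117912836712426 [ 0.  0. -1.]
screws [52.97 -1.14 -3.8 ] 36.513443620282615 36.18703798174507 plate front -4.429245642147134 hole front -3.6197975038852963 -1.4138578758523073
screws [50.97 -1.13 -4.5 ] 36.19825012522924 35.87466210463777 plate front -4.921234301233653 hole front -4.222360634401836 -1.4029193439462537
screws [48.97 -1.12 -5.19] 35.8830566301758 35.56228622753035 plate front -5.413222960320173 hole front -4.8249237649183705 -1.391980812040184
13 -2 collar front v 240.32621557606387 head front/back 268.4936909834856 496.3254136433056
13 -1 collar front v 245.53431823772934 head front/back 274.4084466409118 501.90094202046913
13 0 collar front v 250.72800773218313 head front/back 280.30447590288827 507.45874816985975
13 1 collar front v 255.90734380834368 head front/back 286.1818675618334 512.9989164545129
15 -2 collar front v 244.05916734450943 head front/back 273.07252642025804 503.3650572952756
15 -1 collar front v 249.31050521665765 head front/back 279.04299857152967 508.9889354523423
15 0 collar front v 254.54717524665193 head front/back 284.9943667369333 514.5947466776332
15 1 collar front v 259.7692388032928 head front/back 290.92672246181826 520.1825778926327
```

Emit:
drive_tool --rows '[{"translation":[0,-1.2,-3],"dr":[0,0,0],"hand":5},{"translation":[0,-1.2,-3],"dr":[0,0,0],"hand":5},{"translation":[0,-1.2,-3],"dr":[0,0,0],"hand":5},{"translation":[0,-1.2,-3],"dr":[0,0,0],"hand":5},{"translation":[0,-1.2,-3],"dr":[0,0,0],"hand":5}]'

```text
time_s: 12.32
position: [548.0, 158.8, 139.5]
eef_rot: [-0.05, 0.705, 0.05, 0.705]
ft_force: [-0.4, -0.1, -0.1]
width: 0.126
```

Run:
```python
from h import *
for i in range(2): o,p=snap('wrist','w12.png'); print(o['time_s'],o['position'],o['ft_force'])
im=cv2.imread('pics/w12.png')[200:350,270:370]
cv2.imwrite('pics/w12z.png',cv2.resize(im,None,fx=5,fy=4,interpolation=cv2.INTER_CUBIC))
```

```text
12.325 [547.96 158.82 139.45] [-0.43 -0.1  -0.1 ]
12.375 [547.92 158.82 139.41] [-0.02  0.1  -0.84]
```

View pics/w12z.png

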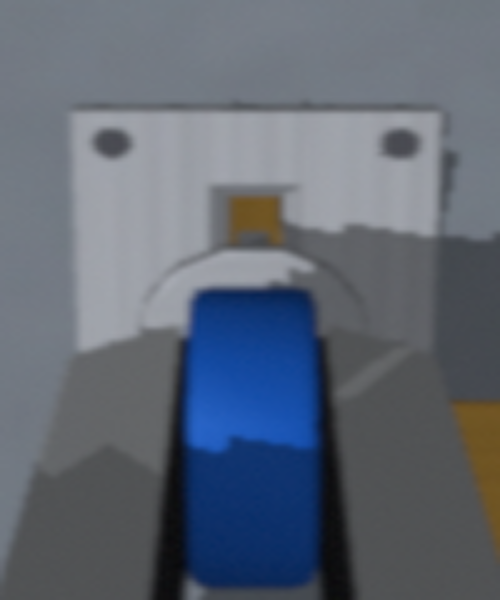

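Laterally, the key, its bit (252,238) and the slot (254,…) line up. I'll insert in steps and watch the force.

Emit:
drive_tool --rows '[{"translation":[5,0,0],"dr":[0,0,0],"hand":5},{"translation":[9,0,0],"dr":[0,0,0],"hand":5},{"translation":[12,0,0],"dr":[0,0,0],"hand":5},{"translation":[14,0,0],"dr":[0,0,0],"hand":5},{"translation":[14,0,0],"dr":[0,0,0],"hand":5}]'

```text
time_s: 13.05
position: [547.8, 158.8, 125.2]
eef_rot: [-0.05, 0.705, 0.05, 0.705]
ft_force: [-0.7, -1.1, -1.8]
width: 0.126
```

Emit:
drive_tool --rows '[{"translation":[3,0,0],"dr":[0,0,0],"hand":5},{"translation":[6,0,0],"dr":[0,0,0],"hand":5},{"translation":[9,0,0],"dr":[0,0,0],"hand":5},{"translation":[12,0,0],"dr":[0,0,0],"hand":5},{"translation":[14,0,0],"dr":[0,0,0],"hand":5},{"translation":[14,0,0],"dr":[0,0,0],"hand":5}]'

```text
time_s: 13.8
position: [547.8, 158.8, 111.2]
eef_rot: [-0.05, 0.705, 0.05, 0.705]
ft_force: [0.1, -0.3, -0.7]
width: 0.124
```

Emit:
drive_tool --rows '[{"translation":[1,0,0],"dr":[0,0,0],"hand":5},{"translation":[2,0,0],"dr":[0,0,0],"hand":5},{"translation":[3,0,0],"dr":[0,0,0],"hand":5},{"translation":[3,0,0],"dr":[0,0,0],"hand":5},{"translation":[3,0,0],"dr":[0,0,0],"hand":5}]'

```text
time_s: 14.42
position: [548.1, 158.9, 109.2]
eef_rot: [-0.05, 0.705, 0.05, 0.705]
ft_force: [-2.1, 0.2, 6.6]
width: 0.126
```

Run:
```python
from h import *
o,p=snap('wrist','w13.png'); print(o['time_s'],o['position'],o['ft_force'])
im=cv2.imread('pics/w13.png')[180:360,240:400]
cv2.imwrite('pics/w13z.png',cv2.resize(im,None,fx=3,fy=3,interpolation=cv2.INTER_CUBIC))
for c in ['scene','side']:
    s=arm.get_image(c); K=proj(o,s,[547,160,89]); u,v=int(K[0]),int(K[1])
    im=cv2.cvtColor(s['color'],cv2.COLOR_RGB2BGR)[v-45:v+25,u-35:u+35]
    cv2.imwrite(f'pics/{c}13.png',cv2.resize(im,None,fx=7,fy=7,interpolation=cv2.INTER_CUBIC))
```

```text
14.425 [548.06 158.85 109.15] [-2.07  0.2   6.62]
```

View pics/w13z.png

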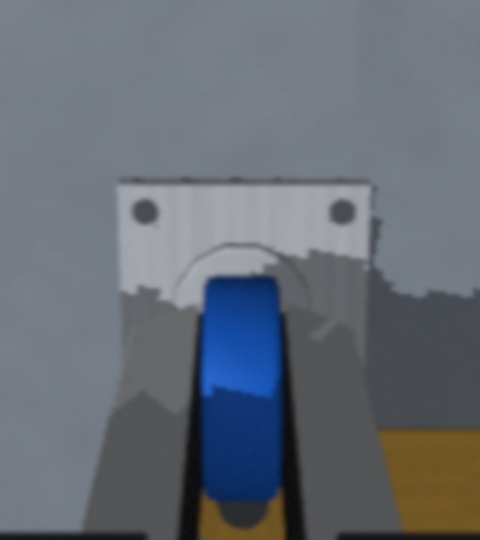

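View pics/scene13.png

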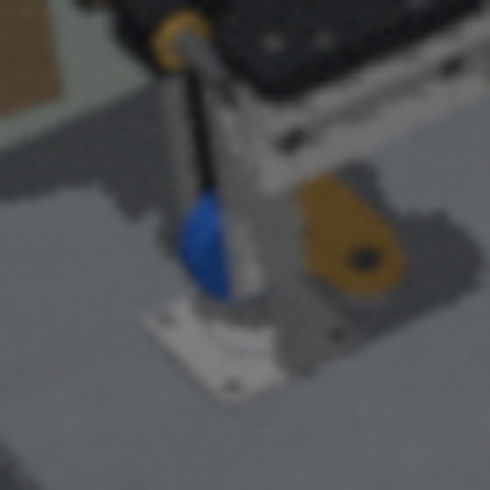

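Seated: contact at TCP z≈109 with 6.6 N, and the collar is on the plate in both views. Now I'll turn it clockwise, in two calls.

Emit:
drive_tool --rows '[{"translation":[-0.5,-0.1,0],"dr":[8,0,0],"hand":5},{"translation":[-0.5,-0.3,0],"dr":[16,0,0],"hand":5},{"translation":[-0.5,-0.4,-0.1],"dr":[24,0,0],"hand":5},{"translation":[-0.5,-0.5,-0.2],"dr":[32,0,0],"hand":5},{"translation":[-0.5,-0.6,-0.2],"dr":[40,0,0],"hand":5},{"translation":[-0.5,-0.6,-0.2],"dr":[40,0,0],"hand":5}]'

```text
time_s: 15.32
position: [548.4, 158.2, 109.2]
eef_rot: [0.194, 0.68, -0.193, 0.681]
ft_force: [0.4, -0.3, 1.0]
width: 0.129
```

Run:
```python
from h import *
o,p=snap('wrist','w14.png'); print(o['time_s'],o['position'],o['ft_force'],o['moment'])
R=Ro.from_quat(o['eef_rot']).as_matrix();print('yaw',np.degrees(np.arctan2(-R[0,1],R[1,1])))
```

```text
15.325 [548.41 158.16 109.19] [ 0.43 -0.31  1.01] [-0.08 -0.25  0.14]
yaw -31.78609954949671
```

View pics/w14.png

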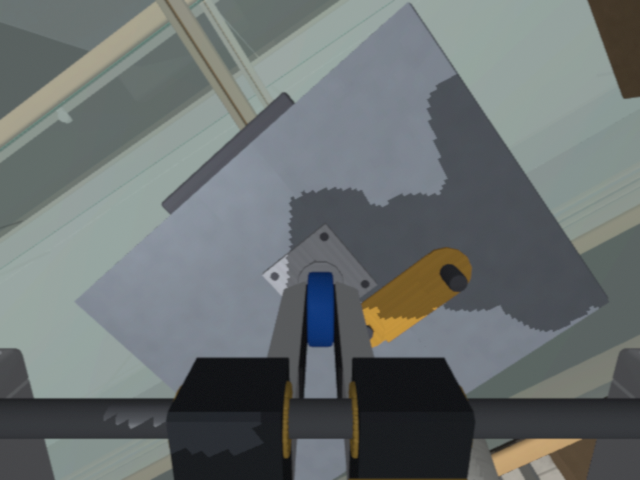

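The key follows the turn with low forces. Continuing another 39°.

Emit:
drive_tool --rows '[{"translation":[0,-0.1,0],"dr":[8,0,0],"hand":5},{"translation":[0,-0.3,0],"dr":[16,0,0],"hand":5},{"translation":[0,-0.4,-0.1],"dr":[24,0,0],"hand":5},{"translation":[0,-0.5,-0.2],"dr":[32,0,0],"hand":5},{"translation":[0,-0.6,-0.2],"dr":[39,0,0],"hand":5},{"translation":[0,-0.6,-0.2],"dr":[39,0,0],"hand":5}]'

```text
time_s: 16.12
position: [547.7, 157.0, 109.2]
eef_rot: [0.409, 0.576, -0.409, 0.577]
ft_force: [0.5, -4.4, 2.6]
width: 0.123
```

Run:
```python
from h import *
o,p=snap('wrist','w15.png'); print(o['time_s'],o['position'],o['ft_force'],o['moment'])
R=Ro.from_quat(o['eef_rot']).as_matrix();print('yaw',np.degrees(np.arctan2(-R[0,1],R[1,1])))
```

```text
16.125 [547.7  156.98 109.21] [ 0.52 -4.36  2.55] [-1.04  0.    0.29]
yaw -70.66710505856433
```

View pics/w15.png

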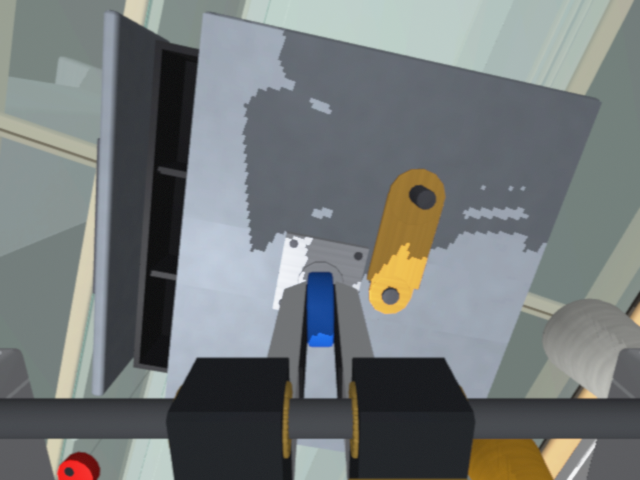

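The drawer has sprung out (visible at left, (140,200)), with the key turned about 1.37 rad. I'll release and retreat straight up.

Emit:
drive_tool --rows '[{"translation":[0,0,0],"dr":[0,0,0],"hand":18},{"translation":[0,0,0],"dr":[0,0,0],"hand":30},{"translation":[0,0,0],"dr":[0,0,0],"hand":35},{"translation":[0,0,0],"dr":[0,0,0],"hand":35},{"translation":[-15,0,0],"dr":[0,0,0],"hand":35},{"translation":[-40,0,0],"dr":[0,0,0],"hand":35},{"translation":[-90,0,0],"dr":[0,0,0],"hand":35},{"translation":[-130,0,0],"dr":[0,0,0],"hand":35},{"translation":[-130,0,0],"dr":[0,0,0],"hand":35},{"translation":[-130,0,0],"dr":[0,0,0],"hand":35}]'

```text
time_s: 17.42
position: [546.9, 157.8, 238.6]
eef_rot: [0.41, 0.576, -0.41, 0.576]
ft_force: [-0.7, -0.2, -1.0]
width: 0.351
```

Run:
```python
from h import *
o,p=snap('wrist','w16.png'); print(o['time_s'],o['position'],o['width'],o['ft_force'])
o,p=snap('scene','s16.png')
```

```text
17.425 [546.93 157.78 238.63] 0.35106403858449803 [-0.66 -0.18 -1.04]
```

View pics/w16.png

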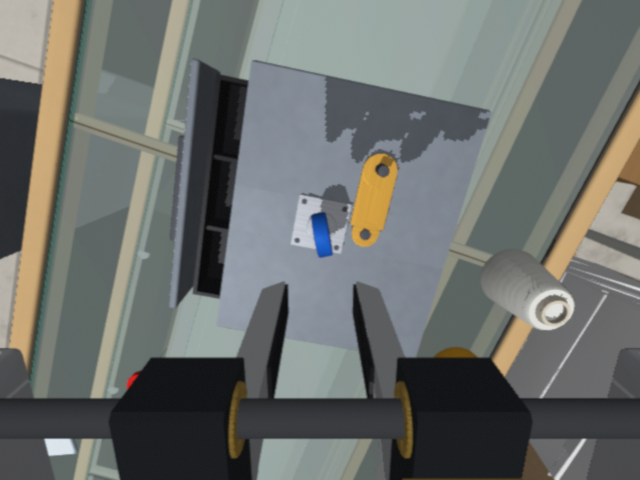

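View pics/s16.png

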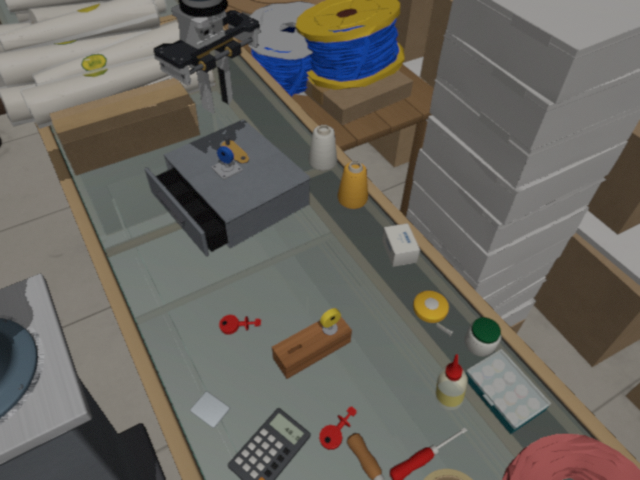

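Run:
```python
from h import *
im=cv2.imread('pics/w16.png')[170:290,260:420]
cv2.imwrite('pics/w16z.png',cv2.resize(im,None,fx=5,fy=5,interpolation=cv2.INTER_CUBIC))
im=cv2.imread('pics/s16.png')[125:205,180:280]
cv2.imwrite('pics/s16z.png',cv2.resize(im,None,fx=7,fy=7,interpolation=cv2.INTER_CUBIC))
o,p=snap('wrist','w17.png')
hsv=cv2.cvtColor(p['color'],cv2.COLOR_RGB2HSV); m=cv2.inRange(hsv,(105,120,30),(130,255,255)); m[:,:290]=0;m[:,350:]=0;m[:200]=0;m[270:]=0
pts=np.argwhere(m)[:,::-1].astype(np.float32); r=cv2.minAreaRect(pts); print(r,atz(o,p,*r[0],122))
for n,z in (('collar',92),('keyhole',89),('head',122)): print(n,proj(o,p,[546.7,159,z]))
```

```text
((322.37200927734375, 235.2959747314453), (43.64805221557617, 15.294707298278809), 79.69515228271484) [547.28 158.92 122.  ]
collar [np.float64(321.6979863066484), np.float64(225.65721745154337)]
keyhole [np.float64(321.69642219515146), np.float64(224.81245095072407)]
head [np.float64(321.71524515451785), np.float64(234.9786095340111)]
```

View pics/w16z.png

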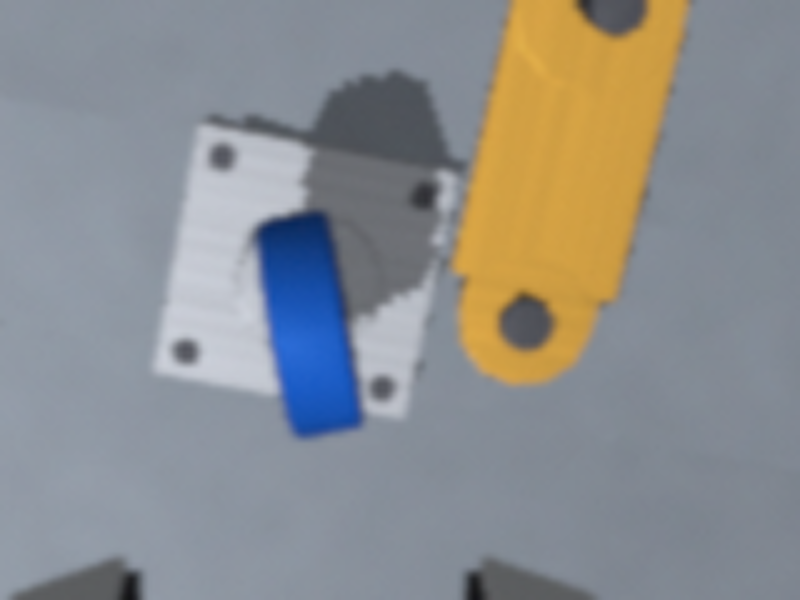

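View pics/s16z.png

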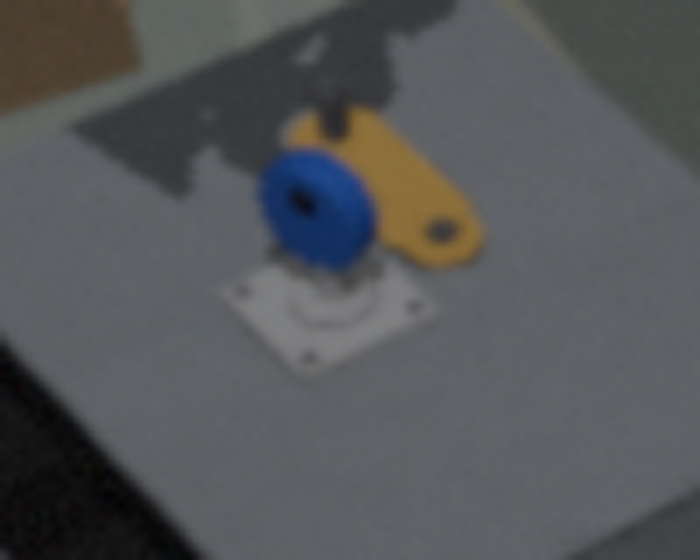

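The head centre is within 1 px of where a fully seated, upright key should appear. The drawer is out, the cover is aside, and the gripper is clear. Handing in.

Run:
```python
from h import *
print(arm.finish_job(), arm.get_obs()['time_s'])
```

```text
the job is handed in; nothing more can be done
the job is handed in; nothing more can be done
```

The cash box is open and the job is handed in, at about 17.5 s of the 62 s allowed. I swung the cover aside to about 1.45 rad. The blue key went in until its collar met the plate (6.6 N contact). I turned it about 1.37 rad clockwise, the drawer sprang out, and I let go and moved up clear.

**Last checks:** The pictures show the drawer out, the cover aside and the key upright with its collar on the lock plate. The yellow key is still in the block, and the cones and carton look untouched. The wrist force was near zero.

**One disagreement:** After release the key sat about 10° back from the angle I turned it to. That is within its 0.2 rad of play, so the lock should still be well past 0.75 rad, but I could not read the lock angle directly. The wrist position reading also drifted by 2–3 mm just after moves, so I re-aimed from the camera before inserting the key.

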